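# Zero a coffee grinder against its limit stop and back off one division

## Robot

A 6-joint arm with a two-finger parallel gripper is mounted at the origin on the work surface. World frame = base frame: x ahead of the robot, y to its left, z up, the work surface at z = 0. Lengths are in m, angles in degrees, forces in N, time in s.
With the tool pointing down it reaches from about 0.4 to 0.825 m from the base axis. Payload 7 kg.
Tool frame: the origin (TCP) lies midway between the tips of the shut fingers; the grasp point (between the pads) lies 19 mm behind it; x points along the fingers, z is the direction in which the jaws open and shut, and the axes are right-handed (so a half turn about x gives the same grasp; the last joint's range is limited). The gripper opens to 88 mm and grips with 3 to 60 N. Pads are 19 mm wide; open, the fingers measure 130 mm over their backs; the gripper's body (78 mm by 193 mm) begins 47 mm behind the grasp point.
Start: joints at [79.761, 20.546, 0.682, 0, -70.136, -16.507], TCP at [0.304, 0.603, 0.227] pointing down, gripper open.
Joint ranges: [-176.03, 176.03], [-82.01, 121.73], [-58.28, 71.71], [-173.87, 95.51], [-174.79, -0.11], [-173.66, 173.66]. Speed limits (degrees/s): [136.94, 136.94, 172.46, 180, 180, 180].

## Interface

Orientations are given as [roll, pitch, yaw] about the fixed x, y, z axes, in that order (R = Rz(yaw) Ry(pitch) Rx(roll)).
In Python, from plant import get_state, capture, close_job gives the robot as it stands.
- The arm moves only by the tool play_rows, never from a script. Its argument "series" is one flat list of numbers, 4 for each row, row after row: the shift along the tool's x, y, z in m, then the turn about the tool's x in rad. In form: [tx, ty, tz, spin, tx, ty, tz, spin, ...]. A call has exactly 5 rows; each row shifts and turns the commanded pose from where the row before left it, along the tool's axes as they then stand; what a row does not reach is not made up. A row lasts 1/12 s, in which the tool goes at most 41.7 mm and 7.16 degrees, less where a joint would pass 70% of its speed; a pose out of reach is approached as far as the arm can. A call is refused whole if a number of a shift passes 0.0417 or a number of a turn 0.125, either way. A call with a gripper value outside its range is refused whole. "jaw" is the opening in per cent of the stroke, from 0 (shut) to 100 (fully open), set as the call begins (left out, the last holds). The fingers move at their own pace and stop on an object; "squeeze" is the grip in N (left out, the last holds). Time passes only in rows, so rows that do not move let the fingers close, or fill a call up. It gives the time, the measured TCP pose, the force and the opening at its end, in the units of the state.
- get_state(): the state, without advancing time (a new reading comes with each control period).
- capture(name): name is "scene" or "top" or "wrist"; returns a dict with "img" (480x640x3 uint8, blue, green, red), "K" (3x3 intrinsics, pixels), "world_from_camera" (4x4, takes a point from camera to world coordinates). Camera axes: x right, y down, z forward; pixel columns grow to the right and rows downward; lengths in m; the calibration is good to about 2 mm. The wrist camera is an equidistant fisheye: a pixel r from the principal point sees the ray r / f radians off the axis. A picture is of the moment at which its call begins. There is no depth.
- close_job(): hands the job in, once; it reports no verdict.
The state is a dict: "time_s": time; "joints": joint angles; "qd": joint speeds; "joint_torque": joint torques, N m; "tcp_pos": TCP position; "eef_rot": TCP orientation; "contact_force": force on the tool from outside, world axes, zero at the start; "moment": the same for the moment, N m; "gripper_width": finger opening in m.
Only numpy, scipy, OpenCV 4.12 (cv2) and the standard library are available. Lean on these libraries where they do the work, as an engineer would, in place of code of your own. Each camera call takes 0.05 s, during which the arm holds its last target.

## Task

Zero the grinder: using only the hand crank, wind it clockwise until you feel the collar's lug come to bear on the stop screw, firmly but without forcing it, then wind back anticlockwise one division of the collar (two full turns of the crank) and let go. Leave the cup, pitcher and tamper alone.

Things in the scene. Friction and masses are not known exactly. Their poses are not given: they have to be found in the camera images.
- grinder: Head of an in-counter grinder, fixed: grey case 180 x 285 mm, top at 60 mm, on a flange 200 x 305 x 6 mm. Origin on the counter under the collar's vertical axis, z up; the case spans x -90 to 90, y -190 to 95 mm. Crank axis (vertical) at x = 0, y = -130 mm. The crank drives the collar by a self-locking worm gear, same sense, 16 crank turns per collar turn: 2 turns per division.
- collar: Round aluminium collar, 110 mm across, 26 mm tall, top 90 mm above the counter, turning about the vertical through the grinder's origin. Eight dark lines on top 45 degrees apart: one division is 45 degrees. Origin on its axis, 64 mm above the counter; its x axis points out through the lug. Move it by the crank only: the robot must not touch it.
- lug_end (a point): Middle of the lug near its outer end: a steel tab 12 mm wide, standing out of the collar's rim to 77 mm from the axis; this point is 69 mm from the collar axis and 75 mm above the counter.
- stop: Limit stop, fixed: dark steel block, radially 28 x 20 mm, top at 94 mm. Origin on the collar axis at counter height, x axis towards the block's middle, 76 mm out. Its place round the collar varies. A round-nosed screw, 8 mm thick, 69 mm from the axis, 75 mm up, sticks out of its +y (anticlockwise) side towards the lug by an unmeasured 2 to 12 mm; the lug meets it when wound clockwise.
- crank (a joint): Crank angle in rad, growing clockwise seen from above; starts within half a turn of 0. About 0.75 to 3.25 turns clockwise bring the lug to the screw. Free drag at the knob is 1 to 2 N; every extra 1 N along the knob's path puts about 9 N on the screw, growing by about 2.5 N per 0.1 rad of crank; 3 to 8 N extra is firm, over 10 N is forcing it.
- crank_axis (a point): Point on the crank's vertical axis at the height at which to grip the knob (138 mm above the counter).
- knob_grip (a point): Middle of the crank's wooden knob at the height to grip it, 138 mm above the counter. The knob is upright, round, 22 mm across, from 115 to 152 mm above the counter, 40 mm from the crank axis, and spins freely on its pin, so a gripper can keep its orientation while carrying it in a circle. The crank arm lies under it, top at 113 mm.
- pitcher: Bystander, loose: steel milk pitcher, 84 mm across, 100 mm tall, handle on one side; origin at the centre of its underside.
- cup: Bystander, loose: white cup with a handle, 74 mm across, 60 mm tall; origin at the centre of its underside.
- tamper: Bystander, loose: steel tamper, foot 58 mm across, 82 mm tall; origin at the centre of its underside.

How it is judged:
By the outcome, as a careful person would: the job done as asked, in the order asked, and still so for the second after the job is handed in, with the robot touching nothing.
It also fails if it takes over 72 s, if anything falls off the work surface, if the arm or the gripper's body presses on something with over 40 N, if the wrist force passes 120 N, or if a joint passes its speed limit or range.

## Working session

There is one attempt and no reset: what is moved stays moved. The work goes in short steps, Python scripts to look and compute and a tool call to move; the robot and the scene stay as the last step left them, time stands still between calls to the robot, and variables do not carry over. Pictures are saved under pics/ and viewed, and the job is handed in when it is done.

Besides the shell and the picture viewer there is one more tool, called after "Emit:" as name(argument=value, ...) on one line, values as JSON. play_rows: Moves the arm, as the interface text tells. Its arguments: {"type":"object","properties":{"series":{"type":"array","items":{"type":"number"}},"jaw":{"type":"number"},"squeeze":{"type":"number"}},"required":["series"]}

```bash
mkdir -p pics; ls; python3 - <<'E'
from plant import *
import cv2
print(get_state())
for n in("scene","top","wrist"):
    c=capture(n);cv2.imwrite(f"pics/{n}0.png",c["img"]);print(n,c["K"],c["world_from_camera"])
E
```

```text
pics
{'time_s': 0.0, 'joints': array([ 7.97614614e+01,  2.05920972e+01,  6.34385021e-01, -1.97276346e-02,
       -7.01372742e+01, -1.65082636e+01]), 'qd': array([ 0.00419981, -0.05837513, -0.03515123,  0.00168971, -0.03506895,
        0.01057353]), 'joint_torque': array([-1.87743390e-03, -5.82716596e+01,  2.93065274e+01,  6.99745461e+00,
        6.86368949e-03, -1.67727899e-04]), 'tcp_pos': array([0.30357403, 0.60233149, 0.22562111]), 'eef_rot': array([   5.46222883,   89.9032196 , -111.29129156]), 'contact_force': array([-0.56392958, -0.3350884 ,  0.0014441 ]), 'moment': array([ 0.01542206, -0.02257477,  0.0514081 ]), 'gripper_width': 0.08762894781402995}
scene [[522.06337502   0.         324.59878221]
 [  0.         522.06337502 238.35845861]
 [  0.           0.           1.        ]] [[-0.77517603  0.35397899 -0.52325997  1.16494499]
 [ 0.63173515  0.43903462 -0.63887347  0.74167911]
 [ 0.00358146 -0.82580111 -0.56395009  0.78887566]
 [ 0.          0.          0.          1.        ]]
top [[515.67309986   0.         320.58117225]
 [  0.         515.67309986 237.11522393]
 [  0.           0.           1.        ]] [[-0.02679909 -0.9961371   0.08362232  0.43774297]
 [-0.99950962  0.02805704  0.01390435 -0.02126119]
 [-0.01619683 -0.08320869 -0.99640051  1.43813314]
 [ 0.          0.          0.          1.        ]]
wrist [[371.64829954   0.         323.71500273]
 [  0.         371.64829954 236.61546132]
 [  0.           0.           1.        ]] [[-0.44933661 -0.85656389 -0.25376152  0.37228297]
 [-0.89336185  0.4311789   0.12644909  0.56743869]
 [ 0.00110489  0.28351906 -0.95896596  0.38435953]
 [ 0.          0.          0.          1.        ]]
```

View pics/scene0.png

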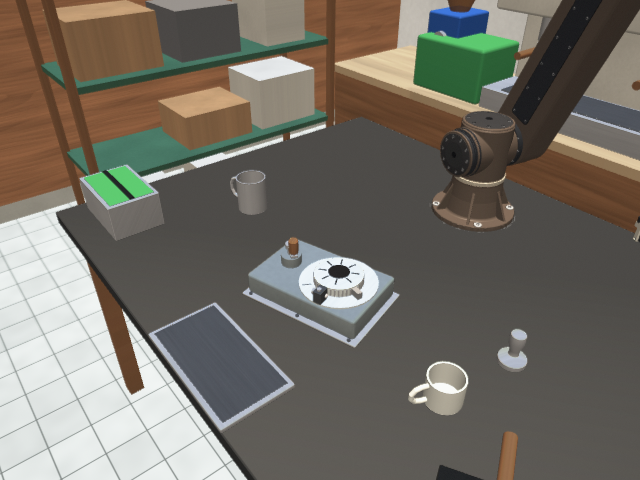

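View pics/top0.png

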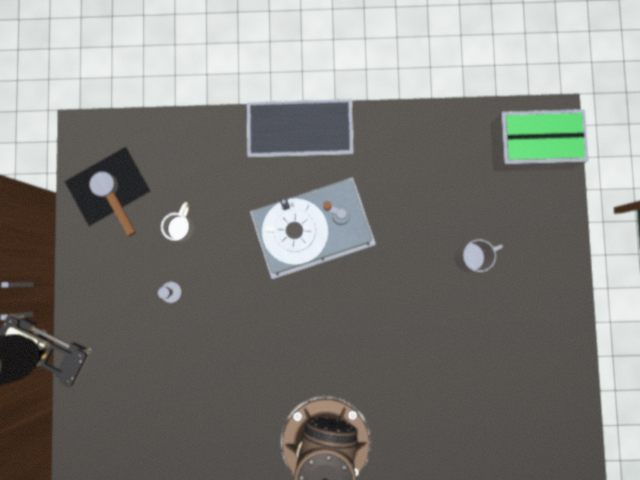

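View pics/wrist0.png

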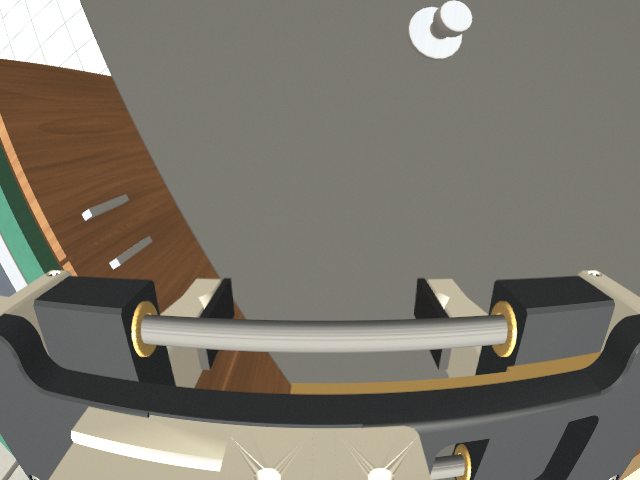

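The scene view shows the grinder with its knob at about (293,246), the collar at about (339,275) and the stop block at about (320,295). In the top view the knob is at about (328,206), the collar at about (294,230) and the stop at about (286,203). I'll enlarge both.

```bash
python3 - <<'E'
import cv2
a=cv2.imread("pics/top0.png")[165:290,235:390];cv2.imwrite("pics/topc.png",cv2.resize(a,None,fx=5,fy=4.8 and 5,interpolation=2)[:600,:775])
a=cv2.imread("pics/scene0.png")[225:345,240:400];cv2.imwrite("pics/scenec.png",cv2.resize(a,None,fx=5,fy=5,interpolation=2))
E
```

```text
(no output)
```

View pics/topc.png

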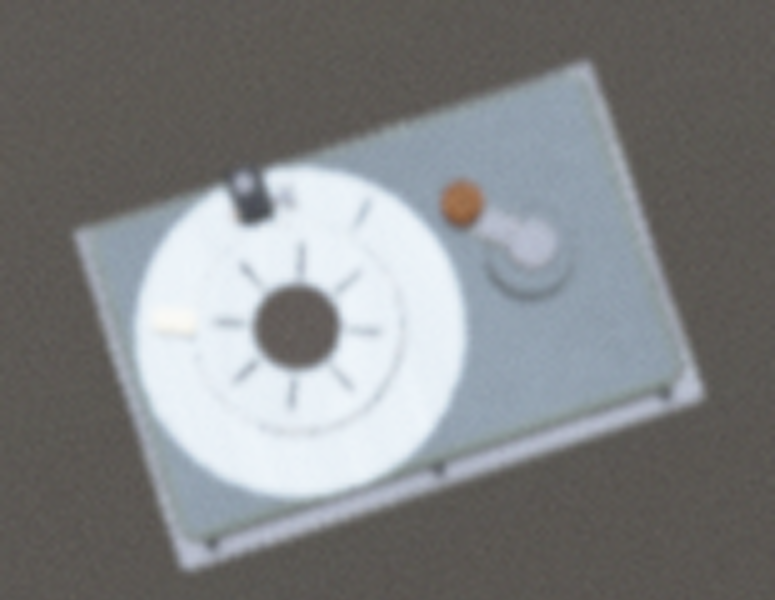

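View pics/scenec.png

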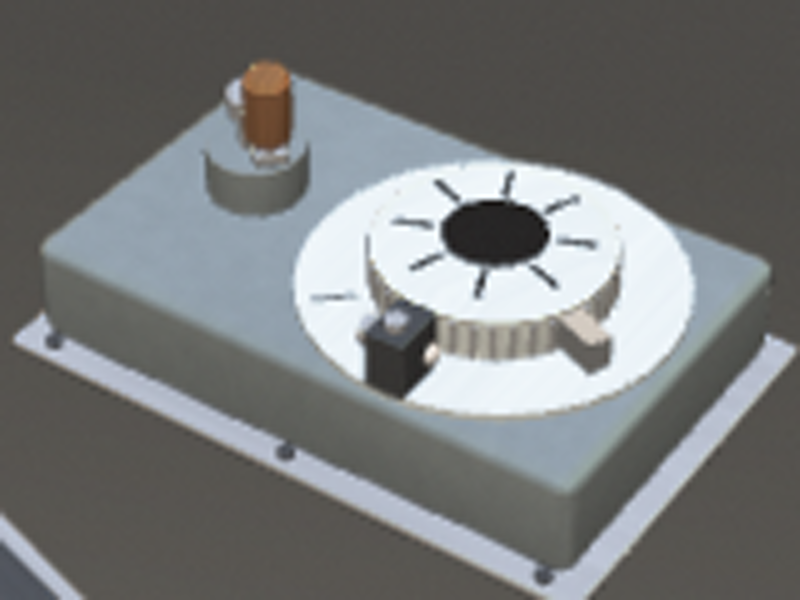

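```bash
cat > h.py <<'E'
import numpy as np, cv2
from scipy.spatial.transform import Rotation as R
def ray(c,u,v,fish=False):
    K=c["K"];T=np.array(c["world_from_camera"])
    x=(u-K[0,2])/K[0,0];y=(v-K[1,2])/K[1,1]
    if fish:
        r=np.hypot(x,y);d=np.array([np.sin(r)*x/r,np.sin(r)*y/r,np.cos(r)]) if r>0 else np.array([0,0,1.])
    else: d=np.array([x,y,1.]);d/=np.linalg.norm(d)
    return T[:3,3],T[:3,:3]@d
def atz(r,z): return r[0]+r[1]*(z-r[0][2])/r[1][2]
def tri(rs):
    A=sum(np.eye(3)-np.outer(d,d) for o,d in rs);b=sum((np.eye(3)-np.outer(d,d))@o for o,d in rs)
    p=np.linalg.solve(A,b);return p,[np.linalg.norm(np.cross(p-o,d))*1000 for o,d in rs]
E
python3 - <<'E'
from h import *
from plant import *
t=capture("top");s=capture("scene")
T=lambda u,v:ray(t,235+u/5-.4,165+v/5-.4)
S=lambda u,v:ray(s,240+u/5-.4,225+v/5-.4)
np.set_printoptions(precision=4,suppress=True)
print("knobtop",tri([T(462,203),S(267,78)]),atz(T(462,203),.152),atz(S(267,78),.152))
print("bore",tri([T(297,326),S(495,233)]),atz(T(297,326),.09),atz(S(495,233),.09))
print("hub", atz(T(533,243),.113))
print("lug",atz(T(172,322),.08),atz(S(590,330),.08))
print("stop",atz(T(249,197),.094),atz(S(400,325),.094))
cs=[atz(T(*p),z) for p,z in (((75,232),.006),((590,60),.006),((706,400),.006),((185,572),.006))];print(np.array(cs))
st=get_state();print(R.from_euler('xyz',st['eef_rot'],degrees=True).as_matrix())
E
```

```text
knobtop (array([ 0.627 , -0.0221,  0.1473]), [np.float64(0.7000156182139253), np.float64(0.70001561821395)]) [ 0.6258 -0.0216  0.152 ] [ 0.6314 -0.017   0.152 ]
bore (array([0.5723, 0.0668, 0.0895]), [np.float64(0.13263296341303138), np.float64(0.13263296341309802)]) [0.5721 0.0669 0.09  ] [0.5728 0.0672 0.09  ]
hub [ 0.6095 -0.0578  0.113 ]
lug [0.5772 0.1338 0.08  ] [0.5762 0.133  0.08  ]
stop [0.6407 0.0904 0.094 ] [0.6467 0.0933 0.094 ]
[[ 0.637   0.1958  0.006 ]
 [ 0.7261 -0.0959  0.006 ]
 [ 0.5327 -0.1541  0.006 ]
 [ 0.4453  0.1376  0.006 ]]
[[-0.0002  0.893  -0.4501]
 [-0.0007 -0.4501 -0.893 ]
 [-1.      0.0001  0.0008]]
```

Checks agree: the flange gives yaw of about 17°, the collar axis is at (0.572,0.067), the crank axis at (0.610,-0.0575), and the knob radius comes out at about 39.8 mm. Next I'll move above the knob, keeping the tool orientation.

Emit:
play_rows(series=[0, 0.0285, 0.0206, 0, 0, 0.0285, 0.0206, 0, 0, 0.0285, 0.0206, 0, 0, 0.0285, 0.0206, 0, 0, 0.0285, 0.0206, 0], jaw=100, squeeze=40)

```text
time_s: 0.67
tcp_pos: [0.385, 0.4451, 0.2265]
eef_rot: [-5.9, 90.0, -122.6]
contact_force: [1.4, -0.1, -0.1]
gripper_width: 0.0875
```

Emit:
play_rows(series=[0, 0.0285, 0.0206, 0, 0, 0.0285, 0.0206, 0, 0, 0.0285, 0.0206, 0, 0, 0.0285, 0.0206, 0, 0, 0.0285, 0.0206, 0])

```text
time_s: 1.08
tcp_pos: [0.466, 0.2889, 0.2268]
eef_rot: [172.0, 90.0, 55.2]
contact_force: [1.2, -0.0, 0.5]
gripper_width: 0.0875
```

Emit:
play_rows(series=[0, 0.0285, 0.0206, 0, 0, 0.0285, 0.0206, 0, 0, 0.0285, 0.0206, 0, 0, 0.0285, 0.0206, 0, 0, 0.0285, 0.0206, 0])

```text
time_s: 1.5
tcp_pos: [0.5469, 0.1328, 0.2267]
eef_rot: [159.2, 90.0, 42.5]
contact_force: [1.3, 0.8, 0.2]
gripper_width: 0.0877
```

```bash
python3 - <<'E'
from plant import *
import cv2,pickle
c=capture("wrist");cv2.imwrite("pics/w1.png",c["img"]);pickle.dump(c,open("w1.pkl","wb"))
E
```

```text
(no output)
```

View pics/w1.png

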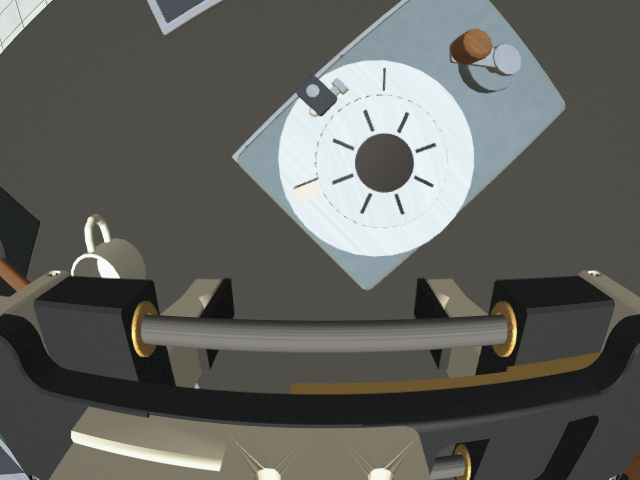

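Emit:
play_rows(series=[0, 0.0285, 0.0206, 0, 0, 0.0285, 0.0206, 0, 0, 0.0285, 0.0206, 0, 0, 0.0285, 0.0206, 0, 0, 0.0285, 0.0206, 0])

```text
time_s: 1.97
tcp_pos: [0.6279, -0.0232, 0.2266]
eef_rot: [160.8, 90.0, 44.1]
contact_force: [0.5, 1.8, 0.0]
gripper_width: 0.0877
```

```bash
python3 - <<'E'
from plant import *
import cv2,pickle
c=capture("wrist");cv2.imwrite("pics/w2.png",c["img"]);pickle.dump(c,open("w2.pkl","wb"))
s=get_state();print(s['tcp_pos'],s['contact_force'],s['joints'])
E
```

```text
[ 0.62984877 -0.02778763  0.22606976] [ 3.91674855 -1.62743419  2.19055555] [ 15.24627109  16.41813455  -5.37095268   0.10447804 -68.25251688
  47.85499635]
```

View pics/w2.png

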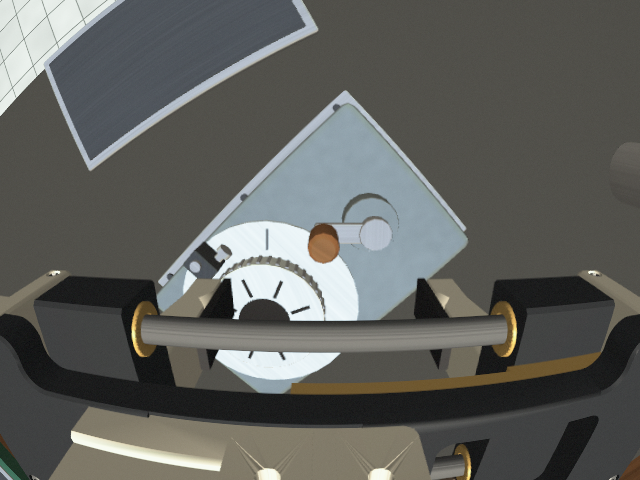

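```bash
python3 - <<'E'
from h import *
from plant import *
import pickle
np.set_printoptions(precision=4,suppress=True)
a=pickle.load(open("w1.pkl","rb"));b=pickle.load(open("w2.pkl","rb"))
for n,p,q in (("knob",(478,43),(324,247)),("hub",(508,59),(376,233))):
    ra=ray(a,*p,True);rb=ray(b,*q,True);print(n,tri([ra,rb]),atz(rb,.152),atz(rb,.113))
lug=atz(ray(a,308,189,True),.08);sc=atz(ray(a,314,112,True),.075);bore=atz(ray(a,384,163,True),.09);stop=atz(ray(a,314,91,True),.094)
print(lug,sc,bore,stop)
an=lambda p:np.degrees(np.arctan2(*(p-bore)[1::-1]));print(an(lug),an(sc),an(stop))
for n,f in(("w1",a),("w2",b)):
    pass
i=b["img"][190:280,280:420];cv2.imwrite("pics/w2c.png",cv2.resize(i,None,fx=5,fy=5,interpolation=2))
i=a["img"][60:220,270:400];cv2.imwrite("pics/w1c.png",cv2.resize(i,None,fx=3.7,fy=3.7,interpolation=2))
c=capture("wrist");s=get_state();print(s['tcp_pos'],s['contact_force'],s['qd'])
E
```

```text
knob (array([ 0.6268, -0.0234,  0.1465]), [np.float64(0.008527432659931859), np.float64(0.008527432659987275)]) [ 0.6284 -0.0243  0.152 ] [ 0.6171 -0.0185  0.113 ]
hub (array([ 0.6087, -0.0594,  0.1129]), [np.float64(0.4847805794433242), np.float64(0.484780579443363)]) [ 0.6217 -0.0591  0.152 ] [ 0.6092 -0.0592  0.113 ]
[0.5776 0.1315 0.08  ] [0.6325 0.0982 0.075 ] [0.5708 0.0664 0.09  ] [0.6462 0.0908 0.094 ]
83.97973102986937 27.301056996940375 17.886972295721772
[ 0.6287 -0.0256  0.2257] [ 0.9531 -0.0293  0.2856] [ 3.4184 -1.5327 -1.9772 -1.1591  0.4171 -3.6916]
```

View pics/w2c.png

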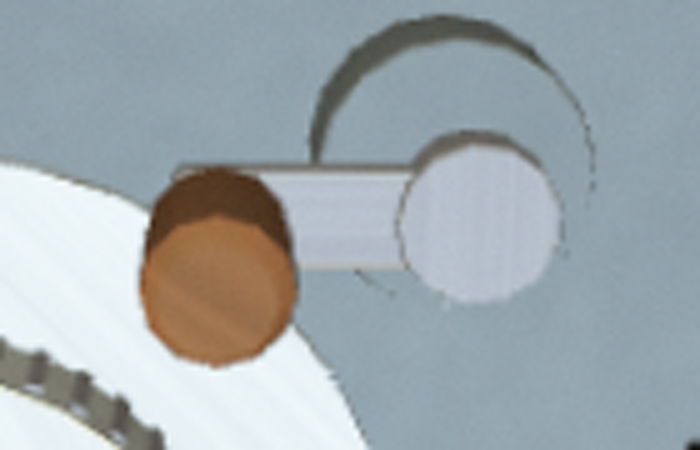

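View pics/w1c.png

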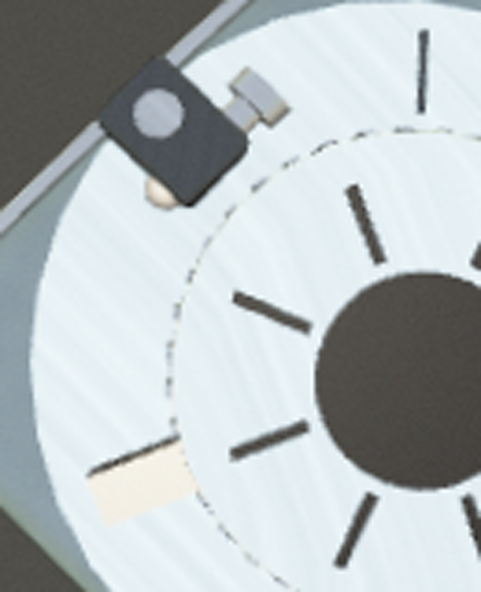

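Emit:
play_rows(series=[0.01, 0, 0, 0, 0.015, 0, 0, 0, 0.015, 0, 0, 0, 0.01, 0, 0, 0, 0, 0, 0, 0])

```text
time_s: 2.48
tcp_pos: [0.6255, -0.0209, 0.1736]
eef_rot: [-59.0, 89.8, -175.7]
contact_force: [-0.7, -0.2, 0.1]
gripper_width: 0.0876
```

Emit:
play_rows(series=[0.01, 0, 0, 0, 0.02, 0, 0, 0, 0.015, 0, 0, 0, 0.01, 0, 0, 0, 0, 0, 0, 0])

```text
time_s: 2.9
tcp_pos: [0.6262, -0.0215, 0.1195]
eef_rot: [-54.6, 89.8, -171.3]
contact_force: [0.1, 0.2, -0.0]
gripper_width: 0.0875
```

```bash
python3 - <<'E'
from plant import *
import cv2,pickle
s=get_state();print(s['tcp_pos'],s['contact_force'],s['qd'])
c=capture("wrist");cv2.imwrite("pics/w3.png",c["img"])
E
```

```text
[ 0.62621711 -0.02151175  0.11948815] [ 0.09513983  0.17888669 -0.03913133] [-0.08416274 -1.29782694  2.20653836  0.67000965 -2.39619877 -0.01561466]
```

View pics/w3.png

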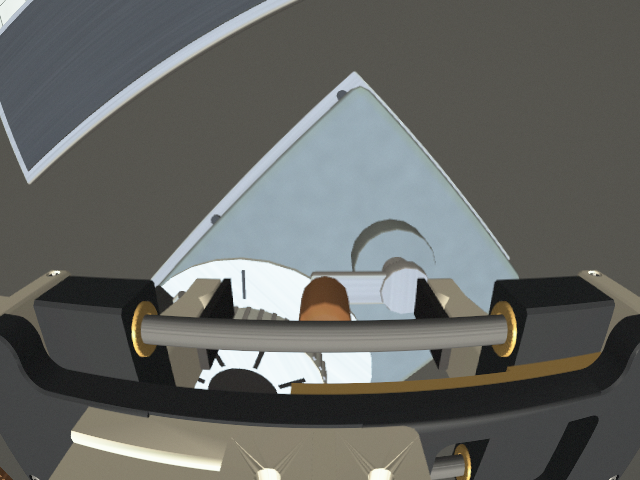

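The knob sits between the fingers at about (325,300), roughly central. I'll close gently first.

Emit:
play_rows(series=[0, 0, 0, 0, 0, 0, 0, 0, 0, 0, 0, 0, 0, 0, 0, 0, 0, 0, 0, 0], jaw=0, squeeze=15)

```text
time_s: 3.37
tcp_pos: [0.6276, -0.0216, 0.1221]
eef_rot: [132.8, 89.9, 16.1]
contact_force: [0.2, -0.4, -0.7]
gripper_width: 0.0597
```

Emit:
play_rows(series=[0, 0, 0, 0, 0, 0, 0, 0, 0, 0, 0, 0, 0, 0, 0, 0, 0, 0, 0, 0])

```text
time_s: 3.78
tcp_pos: [0.6274, -0.0217, 0.1215]
eef_rot: [-53.0, 90.0, -169.8]
contact_force: [0.5, -0.5, 0.5]
gripper_width: 0.0266
```

Emit:
play_rows(series=[0, 0, 0, 0, 0, 0, 0, 0, 0, 0, 0, 0, 0, 0, 0, 0, 0, 0, 0, 0])

```text
time_s: 4.2
tcp_pos: [0.627, -0.0221, 0.1215]
eef_rot: [-30.5, 90.0, -147.3]
contact_force: [-1.6, -4.1, 1.0]
gripper_width: 0.0215
```

Emit:
play_rows(series=[0, 0, 0, 0, 0, 0, 0, 0, 0, 0, 0, 0, 0, 0, 0, 0, 0, 0, 0, 0], squeeze=40)

```text
time_s: 4.62
tcp_pos: [0.6271, -0.0221, 0.1215]
eef_rot: [-29.7, 90.0, -146.5]
contact_force: [-2.4, -5.1, 0.9]
gripper_width: 0.0212
```

```bash
python3 - <<'E'
from plant import *
import cv2,pickle
s=get_state();print(s['tcp_pos'],s['contact_force'],s['moment'],s['eef_rot'])
c=capture("wrist");cv2.imwrite("pics/w4.png",c["img"])
E
```

```text
[ 0.62705465 -0.02205471  0.12146494] [-2.36883042 -5.09327217  0.92597748] [-1.75249892  0.75843803 -0.00867656] [ -29.73415173   89.95040387 -146.48445239]
```

View pics/w4.png

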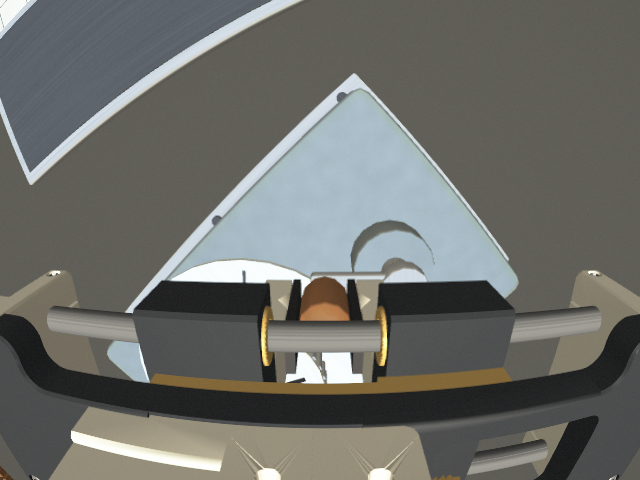

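Gripped cleanly: opening 21 mm, knob between the pads. Next is a table of arc steps in tool axes (clockwise progress φ, start with +y motion).

```bash
python3 - <<'E'
import numpy as np
for st in (12,6):
  r=lambda f:40*np.array([np.sin(np.radians(f)),-np.cos(np.radians(f))])
  for k in range(0,360 if st==12 else 60,st*5):
    print(st,k,[list(np.round((r(k+st*(i+1))-r(k+st*i))/1000,4)) for i in range(5)])
E
```

```text
12 0 [[np.float64(0.0083), np.float64(0.0009)], [np.float64(0.008), np.float64(0.0026)], [np.float64(0.0072), np.float64(0.0042)], [np.float64(0.0062), np.float64(0.0056)], [np.float64(0.0049), np.float64(0.0068)]]
12 60 [[np.float64(0.0034), np.float64(0.0076)], [np.float64(0.0017), np.float64(0.0082)], [np.float64(0.0), np.float64(0.0084)], [np.float64(-0.0017), np.float64(0.0082)], [np.float64(-0.0034), np.float64(0.0076)]]
12 120 [[np.float64(-0.0049), np.float64(0.0068)], [np.float64(-0.0062), np.float64(0.0056)], [np.float64(-0.0072), np.float64(0.0042)], [np.float64(-0.008), np.float64(0.0026)], [np.float64(-0.0083), np.float64(0.0009)]]
12 180 [[np.float64(-0.0083), np.float64(-0.0009)], [np.float64(-0.008), np.float64(-0.0026)], [np.float64(-0.0072), np.float64(-0.0042)], [np.float64(-0.0062), np.float64(-0.0056)], [np.float64(-0.0049), np.float64(-0.0068)]]
12 240 [[np.float64(-0.0034), np.float64(-0.0076)], [np.float64(-0.0017), np.float64(-0.0082)], [np.float64(0.0), np.float64(-0.0084)], [np.float64(0.0017), np.float64(-0.0082)], [np.float64(0.0034), np.float64(-0.0076)]]
12 300 [[np.float64(0.0049), np.float64(-0.0068)], [np.float64(0.0062), np.float64(-0.0056)], [np.float64(0.0072), np.float64(-0.0042)], [np.float64(0.008), np.float64(-0.0026)], [np.float64(0.0083), np.float64(-0.0009)]]
6 0 [[np.float64(0.0042), np.float64(0.0002)], [np.float64(0.0041), np.float64(0.0007)], [np.float64(0.004), np.float64(0.0011)], [np.float64(0.0039), np.float64(0.0015)], [np.float64(0.0037), np.float64(0.0019)]]
6 30 [[np.float64(0.0035), np.float64(0.0023)], [np.float64(0.0033), np.float64(0.0026)], [np.float64(0.003), np.float64(0.003)], [np.float64(0.0026), np.float64(0.0033)], [np.float64(0.0023), np.float64(0.0035)]]
```

Emit:
play_rows(series=[0, 0.0042, 0.0006, 0, 0, 0.0041, 0.0007, 0, 0, 0.004, 0.0011, 0, 0, 0.0039, 0.0015, 0, 0, 0.0037, 0.0019, 0])

```text
time_s: 5.08
tcp_pos: [0.6427, -0.036, 0.1215]
eef_rot: [-75.8, 90.0, 167.5]
contact_force: [-5.4, -0.8, 2.5]
gripper_width: 0.0209
```

Emit:
play_rows(series=[0, 0.0035, 0.0023, 0, 0, 0.0033, 0.0026, 0, 0, 0.003, 0.003, 0, 0, 0.0026, 0.0033, 0, 0, 0.0023, 0.0035, 0])

```text
time_s: 5.5
tcp_pos: [0.6492, -0.0557, 0.1215]
eef_rot: [-165.1, 90.0, 78.2]
contact_force: [-5.8, 0.6, 1.5]
gripper_width: 0.0213
```

```bash
cat > st.py <<'E'
from plant import *
import numpy as np
A=np.array([.6091,-.0578])
s=get_state();p=np.array(s['tcp_pos']);f=np.array(s['contact_force'])
d=p[:2]-A;th=np.arctan2(d[1],d[0]);u=d/np.linalg.norm(d);t=np.array([np.sin(th),-np.cos(th)])
print(s['time_s'],"r",np.linalg.norm(d).round(4),"phi",(63.25-np.degrees(th))%360,"Frad",f[:2]@u,"Ftan(resist +)",-f[:2]@t,"Fz",f[2],"z",p[2],p[:2])
E
python3 st.py
```

```text
5.5 r 0.0401 phi 60.27911205433337 Frad -5.7588638816158415 Ftan(resist +) 0.9247124776862462 Fz 1.4787911029782275 z 0.12147475979303439 [ 0.64916866 -0.0557205 ]
```

Emit:
play_rows(series=[0, 0.0031, 0.0077, 0, 0, 0.0016, 0.0083, 0, 0, 0, 0.0084, 0, 0, -0.0017, 0.0082, 0, 0, -0.0034, 0.0076, 0])

```text
time_s: 5.92
tcp_pos: [0.6307, -0.0918, 0.1216]
eef_rot: [137.8, 89.9, 21.0]
contact_force: [-1.7, 5.4, -1.3]
gripper_width: 0.0209
```

Emit:
play_rows(series=[0, -0.0049, 0.0068, 0, 0, -0.0062, 0.0056, 0, 0, -0.0072, 0.0042, 0, 0, -0.008, 0.0026, 0, 0, -0.0083, 0.0009, 0])

```text
time_s: 6.33
tcp_pos: [0.5904, -0.0935, 0.1217]
eef_rot: [119.6, 89.9, 2.8]
contact_force: [5.0, 5.1, -4.3]
gripper_width: 0.0212
```

```bash
python3 st.py
```

```text
6.3333 r 0.0403 phi 180.8842572707424 Frad -6.871021188605891 Ftan(resist +) 2.083282313359448 Fz -4.266978325208474 z 0.12172128533443205 [ 0.5903879  -0.09354087]
```

Emit:
play_rows(series=[0, -0.0082, -0.0013, 0, 0, -0.0079, -0.0026, 0, 0, -0.0071, -0.0042, 0, 0, -0.0061, -0.0056, 0, 0, -0.0048, -0.0067, 0])

```text
time_s: 6.75
tcp_pos: [0.569, -0.0596, 0.1217]
eef_rot: [18.0, 90.0, -98.7]
contact_force: [4.7, -2.4, -3.7]
gripper_width: 0.0208
```

Emit:
play_rows(series=[0, -0.0034, -0.0075, 0, 0, -0.0017, -0.0081, 0, 0, 0, -0.0083, 0, 0, 0.0017, -0.0081, 0, 0, 0.0034, -0.0075, 0])

```text
time_s: 7.17
tcp_pos: [0.5871, -0.0243, 0.1215]
eef_rot: [-41.0, 89.9, -157.8]
contact_force: [0.5, -4.3, -0.6]
gripper_width: 0.021
```

```bash
python3 st.py
```

```text
7.1667 r 0.0401 phi 300.029287932794 Frad -3.8619055736033694 Ftan(resist +) 1.9368478300746166 Fz -0.5542717206019309 z 0.12153841488628545 [ 0.58714384 -0.02427393]
```

Emit:
play_rows(series=[0, 0.0048, -0.0067, 0, 0, 0.0061, -0.0056, 0, 0, 0.0071, -0.0042, 0, 0, 0.0079, -0.0026, 0, 0, 0.0082, -0.0009, 0])

```text
time_s: 7.58
tcp_pos: [0.6274, -0.0223, 0.1215]
eef_rot: [-79.1, 90.0, 164.2]
contact_force: [-3.1, -1.6, 2.3]
gripper_width: 0.0212
```

```bash
python3 st.py
```

```text
7.5833 r 0.04 phi 0.5151738359181834 Frad -2.8810354589622476 Ftan(resist +) 2.020499187391406 Fz 2.3314580766722313 z 0.12147644866912413 [ 0.62740526 -0.02228125]
```

Emit:
play_rows(series=[0, 0.0082, 0.0009, 0, 0, 0.0079, 0.0026, 0, 0, 0.0072, 0.0042, 0, 0, 0.0062, 0.0056, 0, 0, 0.0049, 0.0068, 0])

```text
time_s: 8.0
tcp_pos: [0.6491, -0.0564, 0.1216]
eef_rot: [142.1, 89.9, 25.3]
contact_force: [-1.4, 1.7, 1.3]
gripper_width: 0.0212
```

Emit:
play_rows(series=[0, 0.0034, 0.0076, 0, 0, 0.0017, 0.0082, 0, 0, 0, 0.0083, 0, 0, -0.0017, 0.0081, 0, 0, -0.0034, 0.0076, 0])

```text
time_s: 8.42
tcp_pos: [0.63, -0.0921, 0.1216]
eef_rot: [122.0, 90.0, 5.2]
contact_force: [0.4, 2.6, 0.5]
gripper_width: 0.0211
```

Emit:
play_rows(series=[0, -0.0049, 0.0067, 0, 0, -0.0062, 0.0056, 0, 0, -0.0072, 0.0042, 0, 0, -0.008, 0.0026, 0, 0, -0.0082, 0.0009, 0])

```text
time_s: 8.83
tcp_pos: [0.5899, -0.0933, 0.1217]
eef_rot: [137.2, 89.9, 20.4]
contact_force: [4.2, 3.6, -2.7]
gripper_width: 0.0213
```

```bash
python3 st.py; python3 - <<'E'
from plant import *
import cv2
a=capture("scene")["img"][225:345,240:400];cv2.imwrite("pics/s2.png",cv2.resize(a,None,fx=5,fy=5,interpolation=2))
E
```

```text
8.8333 r 0.0403 phi 181.62849446954556 Frad -5.1423947010048865 Ftan(resist +) 2.0192015721061995 Fz -2.714829469744328 z 0.12165778643897834 [ 0.58993268 -0.09328104]
```

View pics/s2.png

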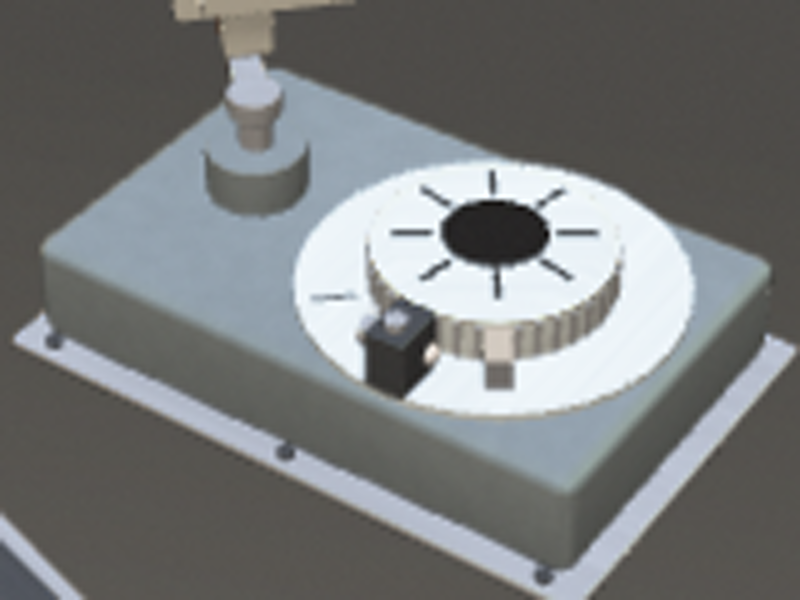

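Lug at about (500,370) and screw tip at about (438,352) in the crop. That leaves about 16° of collar, or roughly 255° of crank.

Emit:
play_rows(series=[0, -0.0082, -0.0012, 0, 0, -0.0079, -0.0026, 0, 0, -0.0071, -0.0042, 0, 0, -0.0061, -0.0056, 0, 0, -0.0048, -0.0067, 0])

```text
time_s: 9.3
tcp_pos: [0.5689, -0.0595, 0.1216]
eef_rot: [51.7, 90.0, -65.0]
contact_force: [6.1, -1.5, -2.6]
gripper_width: 0.0206
```

Emit:
play_rows(series=[0, -0.0034, -0.0075, 0, 0, -0.0017, -0.0081, 0, 0, 0, -0.0083, 0, 0, 0.0017, -0.0081, 0, 0, 0.0034, -0.0075, 0])

```text
time_s: 9.72
tcp_pos: [0.5868, -0.0245, 0.1215]
eef_rot: [-39.0, 89.9, -155.7]
contact_force: [1.1, -4.6, -0.6]
gripper_width: 0.0208
```

```bash
python3 st.py; python3 - <<'E'
import numpy as np
st=4
r=lambda f:40*np.array([np.sin(np.radians(f)),-np.cos(np.radians(f))])
for k in range(-60,160,20):
    print(k,[float(x) for i in range(5) for x in [0,*np.round((r(k+st*(i+1))-r(k+st*i))/1000,4),0]])
E
```

```text
9.7167 r 0.0401 phi 299.471369816233 Frad -4.4675642370977595 Ftan(resist +) 1.6766982501607959 Fz -0.5615074914444897 z 0.12148479382537329 [ 0.58680279 -0.02446594]
-60 [0.0, 0.0015, -0.0024, 0.0, 0.0, 0.0016, -0.0023, 0.0, 0.0, 0.0018, -0.0021, 0.0, 0.0, 0.0019, -0.002, 0.0, 0.0, 0.0021, -0.0019, 0.0]
-40 [0.0, 0.0022, -0.0017, 0.0, 0.0, 0.0023, -0.0016, 0.0, 0.0, 0.0024, -0.0014, 0.0, 0.0, 0.0025, -0.0012, 0.0, 0.0, 0.0026, -0.001, 0.0]
-20 [0.0, 0.0027, -0.0009, 0.0, 0.0, 0.0027, -0.0007, 0.0, 0.0, 0.0027, -0.0005, 0.0, 0.0, 0.0028, -0.0003, 0.0, 0.0, 0.0028, -0.0001, 0.0]
0 [0.0, 0.0028, 0.0001, 0.0, 0.0, 0.0028, 0.0003, 0.0, 0.0, 0.0027, 0.0005, 0.0, 0.0, 0.0027, 0.0007, 0.0, 0.0, 0.0027, 0.0009, 0.0]
20 [0.0, 0.0026, 0.001, 0.0, 0.0, 0.0025, 0.0012, 0.0, 0.0, 0.0024, 0.0014, 0.0, 0.0, 0.0023, 0.0016, 0.0, 0.0, 0.0022, 0.0017, 0.0]
40 [0.0, 0.0021, 0.0019, 0.0, 0.0, 0.0019, 0.002, 0.0, 0.0, 0.0018, 0.0021, 0.0, 0.0, 0.0016, 0.0023, 0.0, 0.0, 0.0015, 0.0024, 0.0]
60 [0.0, 0.0013, 0.0025, 0.0, 0.0, 0.0011, 0.0026, 0.0, 0.0, 0.001, 0.0026, 0.0, 0.0, 0.0008, 0.0027, 0.0, 0.0, 0.0006, 0.0027, 0.0]
80 [0.0, 0.0004, 0.0028, 0.0, 0.0, 0.0002, 0.0028, 0.0, 0.0, 0.0, 0.0028, 0.0, 0.0, -0.0002, 0.0028, 0.0, 0.0, -0.0004, 0.0028, 0.0]
100 [0.0, -0.0006, 0.0027, 0.0, 0.0, -0.0008, 0.0027, 0.0, 0.0, -0.001, 0.0026, 0.0, 0.0, -0.0011, 0.0026, 0.0, 0.0, -0.0013, 0.0025, 0.0]
120 [0.0, -0.0015, 0.0024, 0.0, 0.0, -0.0016, 0.0023, 0.0, 0.0, -0.0018, 0.0021, 0.0, 0.0, -0.0019, 0.002, 0.0, 0.0, -0.0021, 0.0019, 0.0]
140 [0.0, -0.0022, 0.0017, 0.0, 0.0, -0.0023, 0.0016, 0.0, 0.0, -0.0024, 0.0014, 0.0, 0.0, -0.0025, 0.0012, 0.0, 0.0, -0.0026, 0.001, 0.0]
```

Emit:
play_rows(series=[0, 0.0048, -0.0067, 0, 0, 0.0061, -0.0056, 0, 0, 0.0071, -0.0042, 0, 0, 0.0079, -0.0026, 0, 0, 0.0082, -0.0009, 0])

```text
time_s: 10.13
tcp_pos: [0.6272, -0.0222, 0.1215]
eef_rot: [-89.4, 90.0, 153.8]
contact_force: [-2.2, -1.5, 1.9]
gripper_width: 0.0213
```

```bash
python3 st.py; python3 - <<'E'
from plant import *
import cv2
a=capture("scene")["img"][225:345,240:400];cv2.imwrite("pics/s3.png",cv2.resize(a,None,fx=5,fy=5,interpolation=2))
E
```

```text
10.1333 r 0.04 phi 0.22979141429479455 Frad -2.287667105627085 Ftan(resist +) 1.2589360306005934 Fz 1.9311185052652937 z 0.12146209569934542 [ 0.62723168 -0.02218352]
```

View pics/s3.png

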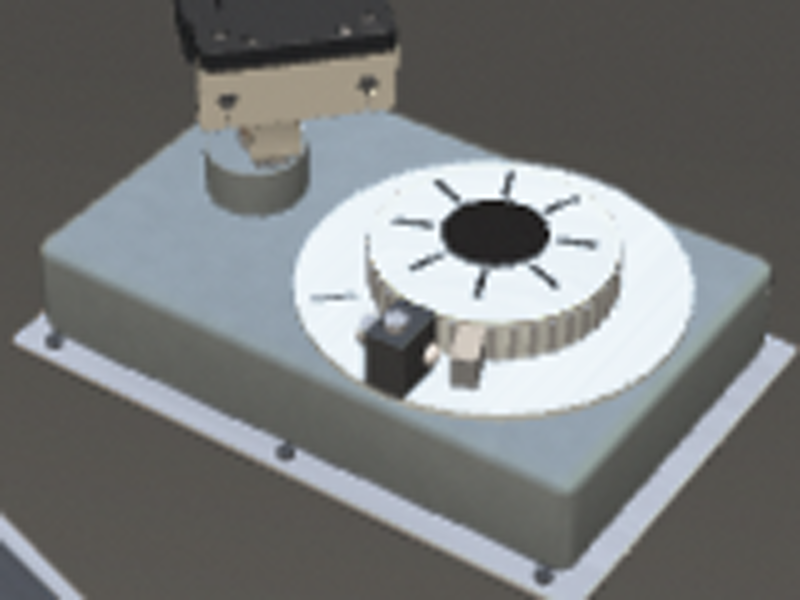

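Emit:
play_rows(series=[0, 0.0028, 0.0001, 0, 0, 0.0028, 0.0003, 0, 0, 0.0027, 0.0005, 0, 0, 0.0027, 0.0007, 0, 0, 0.0027, 0.0009, 0])

```text
time_s: 10.6
tcp_pos: [0.638, -0.0305, 0.1216]
eef_rot: [155.7, 89.9, 39.0]
contact_force: [0.5, 3.6, 1.5]
gripper_width: 0.021
```

```bash
python3 st.py
```

```text
10.6 r 0.0398 phi 19.86944415167131 Frad 2.853394491233959 Ftan(resist +) 2.2515807370825516 Fz 1.5010369211849137 z 0.12158346400256007 [ 0.63799335 -0.03049549]
```

The gap is now about 10 px against roughly 35 px per half turn, so contact should come within about 50–80°.

Emit:
play_rows(series=[0, 0.0026, 0.001, 0, 0, 0.0025, 0.0012, 0, 0, 0.0024, 0.0014, 0, 0, 0.0023, 0.0016, 0, 0, 0.0022, 0.0017, 0])

```text
time_s: 11.02
tcp_pos: [0.6458, -0.0424, 0.1217]
eef_rot: [126.6, 89.9, 9.9]
contact_force: [2.9, 2.9, -0.9]
gripper_width: 0.0211
```

```bash
python3 st.py; python3 - <<'E'
import numpy as np
st=2
r=lambda f:40*np.array([np.sin(np.radians(f)),-np.cos(np.radians(f))])
for k in range(40,160,10):
    print(k,[float(x) for i in range(5) for x in [0,*np.round((r(k+st*(i+1))-r(k+st*i))/1000,5),0]])
E
```

```text
11.0167 r 0.0398 phi 40.534557375189806 Frad 3.840940803210648 Ftan(resist +) 1.5603242331582166 Fz -0.9011545473658904 z 0.12166357929020952 [ 0.64580177 -0.04243569]
40 [0.0, 0.00105, 0.00092, 0.0, 0.0, 0.00102, 0.00095, 0.0, 0.0, 0.00099, 0.00099, 0.0, 0.0, 0.00095, 0.00102, 0.0, 0.0, 0.00092, 0.00105, 0.0]
50 [0.0, 0.00088, 0.00109, 0.0, 0.0, 0.00084, 0.00112, 0.0, 0.0, 0.0008, 0.00114, 0.0, 0.0, 0.00076, 0.00117, 0.0, 0.0, 0.00072, 0.0012, 0.0]
60 [0.0, 0.00068, 0.00122, 0.0, 0.0, 0.00063, 0.00124, 0.0, 0.0, 0.00059, 0.00127, 0.0, 0.0, 0.00055, 0.00129, 0.0, 0.0, 0.0005, 0.0013, 0.0]
70 [0.0, 0.00045, 0.00132, 0.0, 0.0, 0.00041, 0.00134, 0.0, 0.0, 0.00036, 0.00135, 0.0, 0.0, 0.00031, 0.00136, 0.0, 0.0, 0.00027, 0.00137, 0.0]
80 [0.0, 0.00022, 0.00138, 0.0, 0.0, 0.00017, 0.00139, 0.0, 0.0, 0.00012, 0.00139, 0.0, 0.0, 7e-05, 0.00139, 0.0, 0.0, 2e-05, 0.0014, 0.0]
90 [0.0, -2e-05, 0.0014, 0.0, 0.0, -7e-05, 0.00139, 0.0, 0.0, -0.00012, 0.00139, 0.0, 0.0, -0.00017, 0.00139, 0.0, 0.0, -0.00022, 0.00138, 0.0]
100 [0.0, -0.00027, 0.00137, 0.0, 0.0, -0.00031, 0.00136, 0.0, 0.0, -0.00036, 0.00135, 0.0, 0.0, -0.00041, 0.00134, 0.0, 0.0, -0.00045, 0.00132, 0.0]
110 [0.0, -0.0005, 0.0013, 0.0, 0.0, -0.00055, 0.00129, 0.0, 0.0, -0.00059, 0.00127, 0.0, 0.0, -0.00063, 0.00124, 0.0, 0.0, -0.00068, 0.00122, 0.0]
120 [0.0, -0.00072, 0.0012, 0.0, 0.0, -0.00076, 0.00117, 0.0, 0.0, -0.0008, 0.00114, 0.0, 0.0, -0.00084, 0.00112, 0.0, 0.0, -0.00088, 0.00109, 0.0]
130 [0.0, -0.00092, 0.00105, 0.0, 0.0, -0.00095, 0.00102, 0.0, 0.0, -0.00099, 0.00099, 0.0, 0.0, -0.00102, 0.00095, 0.0, 0.0, -0.00105, 0.00092, 0.0]
140 [0.0, -0.00109, 0.00088, 0.0, 0.0, -0.00112, 0.00084, 0.0, 0.0, -0.00114, 0.0008, 0.0, 0.0, -0.00117, 0.00076, 0.0, 0.0, -0.0012, 0.00072, 0.0]
150 [0.0, -0.00122, 0.00068, 0.0, 0.0, -0.00124, 0.00063, 0.0, 0.0, -0.00127, 0.00059, 0.0, 0.0, -0.00129, 0.00055, 0.0, 0.0, -0.0013, 0.0005, 0.0]
```

Emit:
play_rows(series=[0, 0.0012, 0.0007, 0, 0, 0.001, 0.00095, 0, 0, 0.001, 0.001, 0, 0, 0.00095, 0.001, 0, 0, 0.0009, 0.00105, 0])

```text
time_s: 11.43
tcp_pos: [0.6478, -0.0489, 0.1217]
eef_rot: [115.7, 90.0, -1.0]
contact_force: [3.2, 2.4, -0.7]
gripper_width: 0.0205
```

```bash
python3 st.py
```

```text
11.4333 r 0.0398 phi 50.28588597863373 Frad 3.692072524523724 Ftan(resist +) 1.5937875494811016 Fz -0.6915427223606672 z 0.12165040999062875 [ 0.64783839 -0.04888209]
```

Emit:
play_rows(series=[0, 0.0009, 0.0011, 0, 0, 0.00085, 0.0011, 0, 0, 0.0008, 0.00115, 0, 0, 0.00075, 0.00115, 0, 0, 0.0007, 0.0012, 0])

```text
time_s: 11.85
tcp_pos: [0.6488, -0.0559, 0.1217]
eef_rot: [104.2, 90.0, -12.5]
contact_force: [4.6, 1.7, -0.5]
gripper_width: 0.0207
```

```bash
python3 st.py
```

```text
11.85 r 0.0398 phi 60.46456161014781 Frad 4.6375861773600295 Ftan(resist +) 1.5026680116297233 Fz -0.5217664190996368 z 0.12167078793384485 [ 0.64883891 -0.05586657]
```

Free drag is steady at about 1.5 N. Continuing in 10° steps.

Emit:
play_rows(series=[0, 0.0009, 0.0011, 0, 0, 0.0007, 0.00125, 0, 0, 0.0006, 0.00125, 0, 0, 0.00055, 0.0013, 0, 0, 0.0005, 0.0013, 0])

```text
time_s: 12.27
tcp_pos: [0.6486, -0.0629, 0.1216]
eef_rot: [-15.1, 90.0, -131.8]
contact_force: [3.6, 1.4, 0.3]
gripper_width: 0.0208
```

```bash
python3 st.py
```

```text
12.2667 r 0.0399 phi 70.61326003547278 Frad 3.3607988233947275 Ftan(resist +) 1.8430295364951976 Fz 0.3278018941264551 z 0.12162097940189998 [ 0.64862655 -0.06290783]
```

Emit:
play_rows(series=[0, 0.00045, 0.0013, 0, 0, 0.0004, 0.00135, 0, 0, 0.00035, 0.00135, 0, 0, 0.0003, 0.00135, 0, 0, 0.00025, 0.00135, 0])

```text
time_s: 12.68
tcp_pos: [0.6473, -0.0695, 0.1216]
eef_rot: [151.4, 90.0, 34.7]
contact_force: [3.4, 2.5, -0.2]
gripper_width: 0.0211
```

```bash
python3 st.py
```

```text
12.6833 r 0.0399 phi 80.26462237368803 Frad 2.4903904632355025 Ftan(resist +) 3.405377124045711 Fz -0.1851458080596713 z 0.12164133988535816 [ 0.64728799 -0.0694859 ]
```

Tangential force rose to 3.4 N, which suggests contact at about 76° past two turns. I'll advance another 5° in 1° rows.

Emit:
play_rows(series=[0, 0.0001, 0.0007, 0, 0, 0.0001, 0.0007, 0, 0, 0.0001, 0.0007, 0, 0, 0.0001, 0.0007, 0, 0, 0.0001, 0.0007, 0])

```text
time_s: 13.1
tcp_pos: [0.6462, -0.0727, 0.1216]
eef_rot: [163.5, 90.0, 46.7]
contact_force: [3.2, 3.0, 0.8]
gripper_width: 0.021
```

```bash
python3 st.py
```

```text
13.1 r 0.04 phi 85.12294512086875 Frad 1.8933276046574934 Ftan(resist +) 3.9425223524311965 Fz 0.784593992713425 z 0.12158921402671954 [ 0.64617712 -0.07268457]
```

Emit:
play_rows(series=[0, 0, 0.0007, 0, 0, 0, 0.0007, 0, 0, 0, 0.0007, 0, 0, 0, 0.0007, 0, 0, 0, 0.0007, 0])

```text
time_s: 13.52
tcp_pos: [0.6448, -0.0758, 0.1216]
eef_rot: [138.8, 90.0, 22.1]
contact_force: [4.0, 4.2, 1.1]
gripper_width: 0.0209
```

```bash
python3 st.py;python3 - <<'E'
from plant import *
import cv2
a=capture("scene")["img"][265:325,290:380];cv2.imwrite("pics/s4.png",cv2.resize(a,None,fx=8,fy=8,interpolation=2))
E
python3 st.py
```

```text
13.5167 r 0.04 phi 90.02409878801033 Frad 1.6541052684168358 Ftan(resist +) 5.5505250044638785 Fz 1.1118146508727293 z 0.12160258935541318 [ 0.6447792  -0.07580262]
13.5667 r 0.0399 phi 90.17188005914701 Frad 2.1134396791298706 Ftan(resist +) 5.094175976121893 Fz 1.442170345297831 z 0.1216078227486648 [ 0.64469355 -0.07587473]
```

View pics/s4.png

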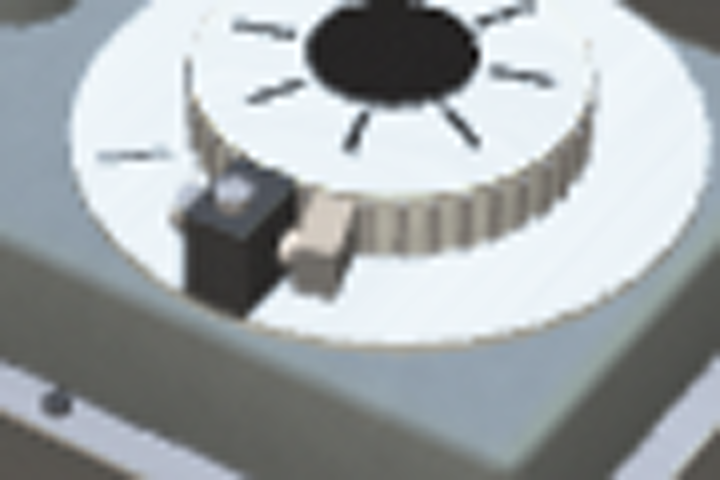

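The image shows the lug bearing on the screw nose at about (290,248) in the crop. Extra force is about 3.6 N, so I'll take 5° more, aiming for about 5.5 N.

Emit:
play_rows(series=[0, 0, 0.0007, 0, 0, -0.0001, 0.0007, 0, 0, -0.0001, 0.0007, 0, 0, -0.0001, 0.0007, 0, 0, -0.0001, 0.0007, 0])

```text
time_s: 13.98
tcp_pos: [0.6433, -0.0785, 0.1217]
eef_rot: [136.4, 89.9, 19.7]
contact_force: [5.6, 3.5, -0.1]
gripper_width: 0.0209
```

```bash
python3 st.py; python3 - <<'E'
from plant import *
c=capture("top")
E
python3 st.py
```

```text
13.9833 r 0.04 phi 94.47596887759393 Frad 2.9598035083800003 Ftan(resist +) 5.895060435230167 Fz -0.05496920571591413 z 0.12169150500718093 [ 0.6432641  -0.07851168]
14.0333 r 0.0399 phi 94.66609032369344 Frad 2.7106504245131466 Ftan(resist +) 5.299820282454579 Fz -0.6579180919571097 z 0.12164914762902468 [ 0.64316948 -0.07860924]
```

Emit:
play_rows(series=[0, -0.0001, 0.0004, 0, 0, 0, 0.0004, 0, 0, -0.0001, 0.0004, 0, 0, 0, 0.0004, 0, 0, 0, 0, 0])

```text
time_s: 14.45
tcp_pos: [0.6425, -0.0798, 0.1217]
eef_rot: [135.5, 89.9, 18.8]
contact_force: [6.3, 3.5, 0.4]
gripper_width: 0.0209
```

```bash
python3 st.py; python3 - <<'E'
from plant import *
import cv2
c=capture("scene")
a=c["img"][265:325,290:380];cv2.imwrite("pics/s5.png",cv2.resize(a,None,fx=8,fy=8,interpolation=2))
E
python3 st.py
```

```text
14.45 r 0.04 phi 96.61419562951716 Frad 3.3537581841198394 Ftan(resist +) 6.397145772064457 Fz 0.35564843656806855 z 0.12167254280484971 [ 0.64248138 -0.07978105]
14.5 r 0.04 phi 96.59797072587638 Frad 2.108328692009146 Ftan(resist +) 6.897865597229636 Fz 0.7386696246002113 z 0.12166019070317671 [ 0.64249132 -0.07977404]
```

Extra force is about 4.7 N, so the lug is firmly on the stop. Now back exactly two turns to the same knob position.

```bash
python3 - <<'E'
import numpy as np
r=lambda f:39.8*np.array([np.sin(np.radians(f)),-np.cos(np.radians(f))])
def g(a,b):
    q=np.linspace(a,b,6); print(round(a,1),b,[float(x) for i in range(5) for x in [0,*np.round((r(q[i+1])-r(q[i]))/1000,4),0]])
g(96.6,60)
for k in range(60,-300,-60): g(k,k-60)
g(120,96.6)
E
```

```text
96.6 60 [0.0, 0.0003, -0.0051, 0.0, 0.0, -0.0004, -0.0051, 0.0, 0.0, -0.001, -0.005, 0.0, 0.0, -0.0017, -0.0048, 0.0, 0.0, -0.0023, -0.0046, 0.0]
60 0 [0.0, -0.0049, -0.0067, 0.0, 0.0, -0.0062, -0.0056, 0.0, 0.0, -0.0072, -0.0042, 0.0, 0.0, -0.0079, -0.0026, 0.0, 0.0, -0.0083, -0.0009, 0.0]
0 -60 [0.0, -0.0083, 0.0009, 0.0, 0.0, -0.0079, 0.0026, 0.0, 0.0, -0.0072, 0.0042, 0.0, 0.0, -0.0062, 0.0056, 0.0, 0.0, -0.0049, 0.0067, 0.0]
-60 -120 [0.0, -0.0034, 0.0076, 0.0, 0.0, -0.0017, 0.0081, 0.0, 0.0, 0.0, 0.0083, 0.0, 0.0, 0.0017, 0.0081, 0.0, 0.0, 0.0034, 0.0076, 0.0]
-120 -180 [0.0, 0.0049, 0.0067, 0.0, 0.0, 0.0062, 0.0056, 0.0, 0.0, 0.0072, 0.0042, 0.0, 0.0, 0.0079, 0.0026, 0.0, 0.0, 0.0083, 0.0009, 0.0]
-180 -240 [0.0, 0.0083, -0.0009, 0.0, 0.0, 0.0079, -0.0026, 0.0, 0.0, 0.0072, -0.0042, 0.0, 0.0, 0.0062, -0.0056, 0.0, 0.0, 0.0049, -0.0067, 0.0]
-240 -300 [0.0, 0.0034, -0.0076, 0.0, 0.0, 0.0017, -0.0081, 0.0, 0.0, 0.0, -0.0083, 0.0, 0.0, -0.0017, -0.0081, 0.0, 0.0, -0.0034, -0.0076, 0.0]
120 96.6 [0.0, 0.0015, -0.0029, 0.0, 0.0, 0.0013, -0.003, 0.0, 0.0, 0.001, -0.0031, 0.0, 0.0, 0.0008, -0.0032, 0.0, 0.0, 0.0005, -0.0032, 0.0]
```

Emit:
play_rows(series=[0, 0.0003, -0.0051, 0, 0, -0.0004, -0.0051, 0, 0, -0.001, -0.005, 0, 0, -0.0017, -0.0048, 0, 0, -0.0023, -0.0046, 0])

```text
time_s: 14.92
tcp_pos: [0.6488, -0.0564, 0.1217]
eef_rot: [45.0, 89.9, -71.7]
contact_force: [4.8, -1.6, 0.1]
gripper_width: 0.0211
```

```bash
python3 st.py
```

```text
14.9167 r 0.0397 phi 61.27526303714313 Frad 4.695073449120903 Ftan(resist +) -1.7761477616842274 Fz 0.09738495022134258 z 0.12165867653333348 [ 0.64882253 -0.05643039]
```

Emit:
play_rows(series=[0, -0.0049, -0.0067, 0, 0, -0.0062, -0.0056, 0, 0, -0.0072, -0.0042, 0, 0, -0.0079, -0.0026, 0, 0, -0.0083, -0.0009, 0])

```text
time_s: 15.33
tcp_pos: [0.6264, -0.022, 0.1215]
eef_rot: [19.9, 90.0, -96.9]
contact_force: [2.4, 0.7, 1.8]
gripper_width: 0.0207
```

```bash
python3 st.py
```

```text
15.3333 r 0.0398 phi 359.06988651729006 Frad 1.7050887128392054 Ftan(resist +) -1.8545491888368528 Fz 1.8105222350836494 z 0.12151440972465846 [ 0.62643494 -0.02197269]
```

Good. Continuing with the 60° calls.

Emit:
play_rows(series=[0, -0.0083, 0.0009, 0, 0, -0.0079, 0.0026, 0, 0, -0.0072, 0.0042, 0, 0, -0.0062, 0.0056, 0, 0, -0.0049, 0.0067, 0])

```text
time_s: 15.75
tcp_pos: [0.5853, -0.0255, 0.1215]
eef_rot: [-26.2, 89.9, -143.0]
contact_force: [3.5, -2.7, -0.3]
gripper_width: 0.0208
```

Emit:
play_rows(series=[0, -0.0034, 0.0076, 0, 0, -0.0017, 0.0081, 0, 0, 0, 0.0083, 0, 0, 0.0017, 0.0081, 0, 0, 0.0034, 0.0076, 0])

```text
time_s: 16.17
tcp_pos: [0.5689, -0.061, 0.1216]
eef_rot: [145.9, 89.9, 29.1]
contact_force: [7.2, 1.8, -2.6]
gripper_width: 0.0208
```

```bash
python3 st.py
```

```text
16.1667 r 0.0403 phi 238.75465589134492 Frad -7.327693079486669 Ftan(resist +) -1.2552696224828233 Fz -2.5567020541287033 z 0.12159602162986771 [ 0.56892887 -0.06095825]
```

Emit:
play_rows(series=[0, 0.0049, 0.0067, 0, 0, 0.0062, 0.0056, 0, 0, 0.0072, 0.0042, 0, 0, 0.0079, 0.0026, 0, 0, 0.0083, 0.0009, 0])

```text
time_s: 16.58
tcp_pos: [0.5906, -0.0938, 0.1215]
eef_rot: [-155.6, 89.9, 87.6]
contact_force: [2.2, 8.5, 1.6]
gripper_width: 0.0205
```

Emit:
play_rows(series=[0, 0.0083, -0.0009, 0, 0, 0.0079, -0.0026, 0, 0, 0.0072, -0.0042, 0, 0, 0.0062, -0.0056, 0, 0, 0.0049, -0.0067, 0])

```text
time_s: 17.0
tcp_pos: [0.6299, -0.0922, 0.1215]
eef_rot: [-49.2, 89.9, -166.0]
contact_force: [-2.8, 1.1, 4.4]
gripper_width: 0.021
```

```bash
python3 st.py
```

```text
17.0 r 0.0402 phi 122.10400348143163 Frad -2.434270102245629 Ftan(resist +) -1.8544988478552775 Fz 4.434326571532837 z 0.12147043784934419 [ 0.62989446 -0.09220889]
```

Emit:
play_rows(series=[0, 0.0034, -0.0076, 0, 0, 0.0017, -0.0081, 0, 0, 0, -0.0083, 0, 0, -0.0017, -0.0081, 0, 0, -0.0034, -0.0076, 0])

```text
time_s: 17.42
tcp_pos: [0.649, -0.0551, 0.1216]
eef_rot: [106.5, 90.0, -10.3]
contact_force: [0.5, -2.0, 2.3]
gripper_width: 0.0209
```

Emit:
play_rows(series=[0, -0.0049, -0.0067, 0, 0, -0.0062, -0.0056, 0, 0, -0.0072, -0.0042, 0, 0, -0.0079, -0.0026, 0, 0, -0.0083, -0.0009, 0])

```text
time_s: 17.83
tcp_pos: [0.6257, -0.0215, 0.1215]
eef_rot: [-148.4, 90.0, 94.9]
contact_force: [2.1, -1.0, 1.3]
gripper_width: 0.0206
```

```bash
python3 st.py
```

```text
17.8333 r 0.0399 phi 357.85503022684736 Frad -0.06514961151420384 Ftan(resist +) -2.3428379265959807 Fz 1.297086808945055 z 0.12148374376506745 [ 0.62571017 -0.02152865]
```

Emit:
play_rows(series=[0, -0.0083, 0.0009, 0, 0, -0.0079, 0.0026, 0, 0, -0.0072, 0.0042, 0, 0, -0.0062, 0.0056, 0, 0, -0.0049, 0.0067, 0])

```text
time_s: 18.25
tcp_pos: [0.5857, -0.0252, 0.1216]
eef_rot: [104.9, 90.0, -11.8]
contact_force: [4.4, -3.7, -2.4]
gripper_width: 0.0209
```

Emit:
play_rows(series=[0, -0.003, 0.0075, 0, 0, -0.0016, 0.008, 0, 0, 0, 0.0083, 0, 0, 0.0017, 0.0081, 0, 0, 0.0034, 0.0076, 0])

```text
time_s: 18.67
tcp_pos: [0.569, -0.0611, 0.1216]
eef_rot: [-164.1, 90.0, 79.2]
contact_force: [3.6, 2.2, -1.1]
gripper_width: 0.021
```

```bash
python3 st.py
```

```text
18.6667 r 0.0402 phi 238.5573778984687 Frad -3.759120286306498 Ftan(resist +) -1.9470215593107385 Fz -1.1185035097659604 z 0.12156308919003989 [ 0.56901005 -0.0610908 ]
```

Emit:
play_rows(series=[0, 0.0049, 0.0067, 0, 0, 0.0062, 0.0056, 0, 0, 0.0072, 0.0042, 0, 0, 0.0079, 0.0025, 0, 0, 0.0083, 0.0008, 0])

```text
time_s: 19.08
tcp_pos: [0.5917, -0.0942, 0.1215]
eef_rot: [-86.4, 90.0, 156.8]
contact_force: [1.0, 6.5, 1.8]
gripper_width: 0.0214
```

Emit:
play_rows(series=[0, 0.0083, -0.0009, 0, 0, 0.0079, -0.0026, 0, 0, 0.0072, -0.0042, 0, 0, 0.0062, -0.0056, 0, 0, 0.0049, -0.0067, 0])

```text
time_s: 19.5
tcp_pos: [0.6313, -0.0914, 0.1215]
eef_rot: [-39.8, 89.9, -156.6]
contact_force: [-4.9, 2.5, 4.4]
gripper_width: 0.0212
```

```bash
python3 st.py
```

```text
19.5 r 0.0403 phi 119.77681669146185 Frad -4.808712262019123 Ftan(resist +) -2.669505043772988 Fz 4.428566397750525 z 0.1214566577188362 [ 0.63133353 -0.09142538]
```

Emit:
play_rows(series=[0, 0.0012, -0.003, 0, 0, 0.0013, -0.003, 0, 0, 0.001, -0.0031, 0, 0, 0.0008, -0.0032, 0, 0, 0.0005, -0.0032, 0])

```text
time_s: 19.92
tcp_pos: [0.6426, -0.0797, 0.1216]
eef_rot: [49.0, 90.0, -67.7]
contact_force: [-0.3, -1.0, 1.7]
gripper_width: 0.021
```

Emit:
play_rows(series=[0, 0, 0, 0, 0, 0, 0, 0, 0, 0, 0, 0, 0, 0, 0, 0, 0, 0, 0, 0])

```text
time_s: 20.33
tcp_pos: [0.6427, -0.0795, 0.1216]
eef_rot: [129.9, 89.9, 13.2]
contact_force: [2.7, 0.6, 0.8]
gripper_width: 0.0212
```

```bash
python3 st.py
```

```text
20.3333 r 0.04 phi 96.07822967304193 Frad 1.9239804404531027 Ftan(resist +) 1.9717913209750098 Fz 0.8094083818882075 z 0.12163947709977108 [ 0.64267047 -0.07945811]
```

Wound back 720.5° by measurement. Releasing and lifting.

Emit:
play_rows(series=[0, 0, 0, 0, 0, 0, 0, 0, 0, 0, 0, 0, 0, 0, 0, 0, 0, 0, 0, 0], jaw=70)

```text
time_s: 20.75
tcp_pos: [0.6418, -0.0797, 0.1213]
eef_rot: [-58.2, 90.0, -174.9]
contact_force: [-0.0, 0.1, 0.3]
gripper_width: 0.0488
```

Emit:
play_rows(series=[0, 0, 0, 0, 0, 0, 0, 0, 0, 0, 0, 0, 0, 0, 0, 0, 0, 0, 0, 0])

```text
time_s: 21.17
tcp_pos: [0.6422, -0.0796, 0.1216]
eef_rot: [-58.3, 90.0, -175.1]
contact_force: [0.1, 0.1, -0.0]
gripper_width: 0.0611
```

Emit:
play_rows(series=[-0.01, 0, 0, 0, -0.015, 0, 0, 0, -0.02, 0, 0, 0, -0.02, 0, 0, 0, -0.02, 0, 0, 0])

```text
time_s: 21.58
tcp_pos: [0.6423, -0.0796, 0.2083]
eef_rot: [101.5, 90.0, -15.2]
contact_force: [0.3, -0.4, 0.1]
gripper_width: 0.0612
```

Emit:
play_rows(series=[-0.01, -0.02, 0.01, 0, -0.01, -0.02, 0.01, 0, 0, -0.02, 0.01, 0, 0, -0.01, 0, 0, 0, 0, 0, 0])

```text
time_s: 22.0
tcp_pos: [0.5648, -0.0745, 0.2281]
eef_rot: [138.6, 89.9, 21.9]
contact_force: [-0.3, -0.2, -0.7]
gripper_width: 0.0615
```

```bash
python3 - <<'E'
from plant import *
import cv2,pickle
a=capture("scene")["img"];cv2.imwrite("pics/s6.png",a)
a=a[225:345,240:400];cv2.imwrite("pics/s6c.png",cv2.resize(a,None,fx=5,fy=5,interpolation=2))
c=capture("wrist");cv2.imwrite("pics/w6.png",c["img"]);pickle.dump(c,open("w6.pkl","wb"))
print(get_state()['contact_force'])
E
```

```text
[ 0.52637483  0.26668023 -1.1198163 ]
```

View pics/s6c.png

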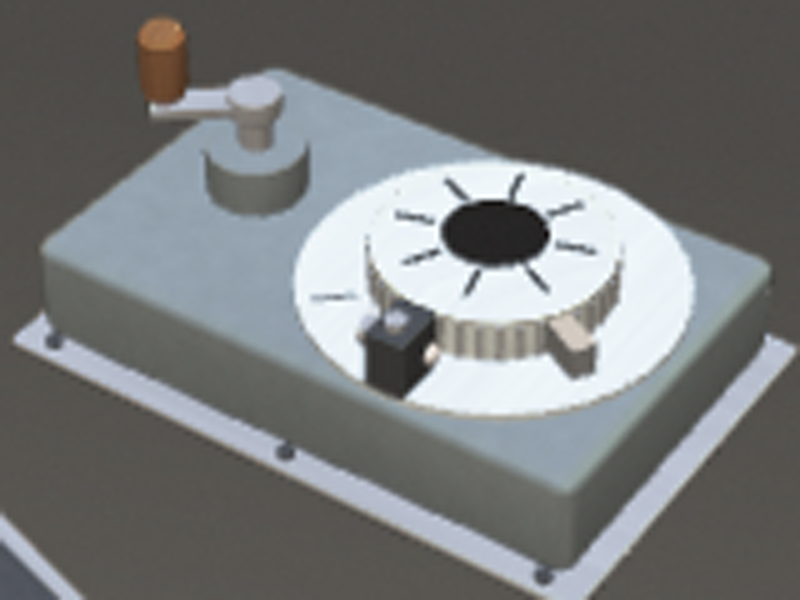

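View pics/w6.png

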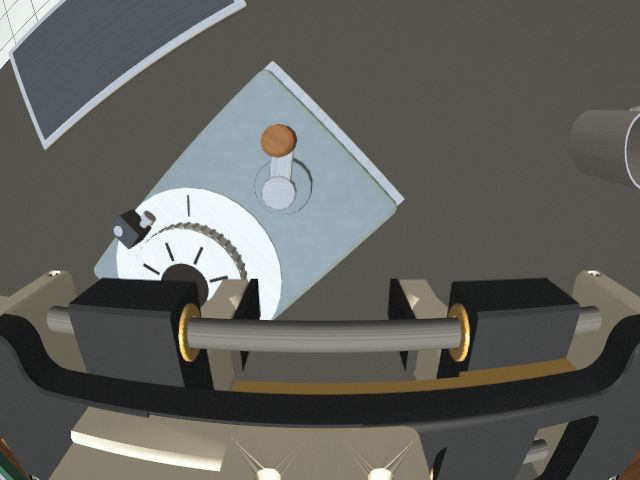

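```bash
python3 - <<'E'
from h import *
import pickle
b=pickle.load(open("w6.pkl","rb"))
k=atz(ray(b,279,139,True),.150);h=atz(ray(b,278.5,193,True),.113);d=(k-h)[:2]
print(k,h,np.hypot(*d),63.25-np.degrees(np.arctan2(d[1],d[0])))
E
python3 st.py
```

```text
[ 0.64250905 -0.08182821  0.15      ] [ 0.60820965 -0.05831075  0.113     ] 0.0415874926831035 97.68656277225384
22.1 r 0.0457 phi 221.55730314059218 Frad -0.587669364838113 Ftan(resist +) -0.053230805211850474 Fz -1.1198162989491813 z 0.2274160246703817 [ 0.56667312 -0.07467744]
```

Emit:
play_rows(series=[0, 0, 0, 0, 0, 0, 0, 0, 0, 0, 0, 0, 0, 0, 0, 0, 0, 0, 0, 0])

```text
time_s: 22.52
tcp_pos: [0.5665, -0.0749, 0.2261]
eef_rot: [-48.0, 90.0, -164.7]
contact_force: [-0.7, 0.3, -1.4]
gripper_width: 0.0614
```

The picture puts the crank at 97.7°, which agrees with 96° from the TCP reading. The lug stands clear of the screw by about one division, and the arm is free.

```bash
python3 -c "
from plant import *
print(close_job())"
```

```text
the job is handed in; nothing more can be done
None
```

The grinder is zeroed and handed in at about 22.5 s. I wound the crank clockwise about 2.27 turns until the lug bore firmly on the screw, wound it back two turns, and let go. I only moved the crank by its knob, and I didn't touch the cup, pitcher or tamper.

- **Contact:** free drag at the knob was about 1.6 N. It rose to 6.4–6.9 N at the end, so about 4.7 N extra, which is inside the 3 to 8 N range. The camera showed the lug against the screw nose.
- **Wind-back:** the robot's position reading gave 720.5° back from the firm point. After release, the wrist picture put the crank at 97.7°, against 96.1° from the position reading, so they agree to about 1.6°. The scene view showed the lug well clear of the screw.
- **What disagreed:** the force rose by about 1.3 to 1.5 N per 0.1 rad, not the 2.5 N I took from the task text. First contact was about 20° of crank before the firm point, but only to within a few degrees. I counted the two turns from the firm point, so measured from first contact it is roughly 700°.

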